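# Lock the doming block in its hold-down fixture

### The job

Get the goldsmith's doming block ready for punching: set it flat on the steel fixture plate with its plain end towards the toggle clamp, and push it gently but firmly home into the corner of the two low stops without ramming them. Then push the clamp handle down past its over-centre point until it sits solid on its stop, pressing firmly but without forcing it, so that the rubber-capped spindle locks the block down, and let go. Leave the hammer, the file tin and the hexagonal riveting block where they are.

Things in the scene. Friction and masses are not known exactly. Their poses are not given: they have to be found in the camera images.
- jig: Dark steel fixture plate 100 x 220 x 12 mm with a toggle clamp, bolted down. Origin: centre of its underside; x across it, away from the robot, y along it from clamp to stops, z up. Clamp base at y -89 to -21 mm; it works in the plane x = 0. Its bar starts upright, top 160 mm above the bench, the cap reaching to y = -15 mm at z 143 mm, so the block's place is free from above.
- rail: Long stop: steel bar on the plate, 70 mm along y, 12 mm wide, 8 mm high above the plate's top. Origin: in its stop face (towards -x of the plate), mid-length, at the plate's top. Axes as the plate's. Push the block against it with 3 to 30 N.
- end_stop: Short stop: steel bar 36 mm along x, 12 mm wide, 8 mm high above the plate's top, at the plate's end far from the clamp. Origin: in its stop face (towards -y), mid-length, at the plate's top. Axes as the plate's. Push the block against it with 3 to 30 N.
- nest (a point): The corner where the faces of the two stops would meet, at the plate's top (12 mm above the bench), at (20, 85, 12) mm of the plate; axes as the plate's. The block belongs on the -x, -y side of it: its centre 20 mm and 35 mm away.
- block: Doming block: loose steel block 40 (x) x 70 (y) x 25 mm, 0.4 to 0.7 kg, with three round hollows of different sizes in its top towards +y; the -y end is plain and belongs under the clamp. Origin: centre of its underside, z up. It starts on the bench left of the fixture.
- block_corner (a point): Bottom corner of the block at its +x, +y (hollow) end, at (20, 35, 0) mm of the block; it belongs at point nest.
- handle (a joint): Clamp handle, rad: 0 open (26 deg back from upright), grows as its end goes back and down, away from the block. Dead centre 0.975, hard stop 1.020 (6 deg above level). 2-3 N moves it until the cap meets the block near 0.75; then the push 100 mm from the hinge rises to 7-12 N (screw height varies +-1 mm), falls off, and past dead centre it drops onto its stop. Short of that it springs back.
- handle_hinge (a point): The handle's hinge, fixed to the plate at (0, -67, 24) mm of the plate; its axis runs along the plate's x. The grip's centre line passes through it, in the plate's y-z plane, in the direction +y turned up by 115.6 degrees plus the joint value.
- grip: Black vinyl-covered part of the handle, round, 18 mm thick, from 58 to 116 mm from the hinge plus round ends. Origin at the hinge. Press it with over 8 N at the stop to be sure that it is home; never with more than 40 N.
- grip_end (a point): The far end of the grip, on its axis, 125 mm from the hinge.
- cap: Black rubber cap on the foot of the screw spindle at the bar's end, 17 mm across, 12 mm high, springy. Origin: centre of its lower face. When locked it presses on the plain end of the block, at (0, 33) mm of the plate, with 18 to 30 N.
- hammer: Bystander: hammer lying beyond the fixture, 240 mm long. Origin at its middle on the bench, x along it towards the head.
- file_tin: Bystander: copper-coloured tin 68 mm across and 85 mm high with needle files sticking out to 155 mm. Origin: centre of its underside.
- rivet_block: Bystander: hexagonal dark steel riveting block, 72 mm across its corners, 22 mm high, with small holes. Origin: centre of its underside.
There are look-alikes about, which are no part of the job. Of the things shaped like the block, the steel one is meant.

How it is judged:
On the way, in this order (a step that is already met when the one before it is completed fails the run):
1. the block lies flat in the corner of the stops, within 1.5 mm of both, and is pressed against one of them with more than 3 N (x of block_corner in the frame of nest above -0.0015 m and y of block_corner in the frame of nest above -0.0015 m and z of block_corner in the frame of nest below 0.0015 m and distance between block_corner and nest below 0.003 m and (contact force between block and rail above 3 N or contact force between block and end_stop above 3 N)), for 0.1 s.
2. the handle is past its over-centre point and pressed onto its stop with more than 8 N at the grip, and the rubber cap presses on the block with more than 15 N (value of joint handle above 0.99 rad and contact force between anything else and grip above 8 N and contact force between cap and block above 15 N), for 0.1 s.
At the end, for the whole second after the job is handed in: The handle is down on its stop, past over-centre (joint above 0.99 rad), the rubber cap presses on the block with more than 15 N, and the block lies flat, square within 0.04 rad and at rest, its corner within 1.5 mm of both stops (value of joint handle above 0.99 rad and contact force between cap and block above 15 N and x of block_corner in the frame of nest above -0.0015 m and y of block_corner in the frame of nest above -0.0015 m and z of block_corner in the frame of nest below 0.0015 m and distance between block_corner and nest below 0.003 m and angle between the x axis of block and the x axis of jig, either way round below 0.04 rad and linear speed of block below 0.01 m/s); the robot touches nothing.
It fails at once if the block is rammed against a stop with more than 30 N (contact force between block and rail above 30 N or contact force between block and end_stop above 30 N).
It fails at once if the grip is pushed with more than 40 N (contact force between anything else and grip above 40 N).
It fails at once if a bystander is moved by more than 20 mm (distance of any of hammer, file_tin, rivet_block from where it was at the start of the episode above 0.02 m).
It also fails if it takes over 72 s, if anything falls off the work surface, if the arm or the gripper's body presses on something with over 40 N, if the wrist force passes 120 N, or if a joint passes its speed limit or range.

### The arm

A 7-joint arm with a two-finger parallel gripper is mounted at the origin on the work surface. World frame = base frame: x ahead of the robot, y to its left, z up, the work surface at z = 0. Lengths are in m, angles in rad, forces in N, time in s.
With the tool pointing down it reaches from about 0.4 to 0.925 m from the base axis. Payload 5.6 kg.
Tool frame: the origin (TCP) lies between the finger pads; the fingertips stand arm.tcp_to_tips ahead of it and the grasp point (between the pads) is the TCP (arm.tcp_to_tips is the distance from the TCP to the fingertips, in m); z points along the fingers, y is the line along which they close (so a half turn about z gives the same grasp; the last joint's range is limited). The gripper opens to 85 mm and grips with 20 to 120 N. Pads are 22 mm wide; open, the fingers measure 114 mm over their backs; the gripper's body (76 mm by 85 mm) begins 54 mm behind the grasp point. The pads swing forward as they close: fully open they stand 13 mm farther back than shut.
Start: joints at [-1.277, 0.468, -0.012, 1.603, 0.006, 1.071, -0.056], TCP at [0.215, 0.613, 0.25] pointing down, gripper open.
Joint ranges: [-2.53, 2.53], [-0.31, 2.02], [-1.57, 1.55], [0.28, 2.44], [-1.29, 4.43], [0.15, 1.84], [-2.92, 2.92]. Speed limits (rad/s): [2.57, 2.57, 3.14, 3.14, 3.14, 3.14, 3.14].

### API

Orientations are given as a unit quaternion [w, x, y, z].
In Python, from plant import arm, camera, sign_off gives the robot as it stands.
- The arm moves only by the tool arm_command, never from a script. Its argument "plan" is a list of rows, each an object of numbers: "x", "y", "z": the shift along the tool's x, y, z scaled (see below); "rx", "ry", "rz": the turn, a rotation vector about the tool's x, y, z scaled (see below); "gripper": the closure in counts, from 0 (fully open) to 255 (shut). In form: [{"x": .., "y": .., "z": .., "rx": .., "ry": .., "rz": .., "gripper": ..}, ...]. A call has exactly 10 rows; each row shifts and turns the commanded pose from where the row before left it, along the tool's axes as they then stand; what a row does not reach is not made up. The controller multiplies each number of a shift by 0.1 m and each number of a turn by pi/2 rad. A row lasts 1/8 s, in which the tool goes at most 62.5 mm and 10.7 degrees, less where a joint would pass 70% of its speed; a pose out of reach is approached as far as the arm can. A call with a number of a shift or a turn outside -1 to 1 is refused whole. A call with a gripper value outside its range is refused whole. The fingers move at their own pace and stop on an object; "newtons" is the grip in N (left out, the last holds). Time passes only in rows, so rows that do not move let the fingers close, or fill a call up. It gives the time, the measured TCP pose, the force, the opening and the grip force at its end, in the units of the state.
- arm.sense(): the state, without advancing time (a new reading comes with each control period).
- camera(name): name is "side" or "top" or "wrist"; returns a dict with "pixels" (420x560x3 uint8, red, green, blue), "camera_matrix" (3x3 intrinsics, pixels), "R" (3x3) and "t" (3): a world point X has camera coordinates R X + t. Camera axes: x right, y down, z forward; pixel columns grow to the right and rows downward; lengths in m; the calibration is good to about 2 mm. A picture is of the moment at which its call begins. There is no depth.
- sign_off(): hands the job in; it is judged then, once.
The state is a dict: "time_s": time; "joint_pos": joint angles; "dq": joint speeds; "effort": joint torques, N m; "position": TCP position; "ee_rot": TCP orientation; "wrist_force": force on the tool from outside, world axes, zero at the start; "ft_torque": the same for the moment, N m; "finger_gap": finger opening in m; "gripper_force": force on a finger pad.
Only numpy, scipy, OpenCV 4.12 (cv2) and the standard library are available. Lean on these libraries where they do the work, as an engineer would, in place of code of your own. Each camera call takes 0.05 s, during which the arm holds its last target. There are 200 camera calls.

## Working session

There is one attempt and no reset: what is moved stays moved. The work goes in short steps, Python scripts to look and compute and a tool call to move; the robot and the scene stay as the last step left them, time stands still between calls to the robot, and variables do not carry over. Pictures are saved under pics/ and viewed, at most 10 in all, crops included, and the job is handed in when it is done.

Besides the shell and the picture viewer there is one more tool, called in YAML: its name, and indented under it one key for each argument. arm_command: Moves the arm, as the interface text tells. Its arguments: {"type":"object","properties":{"plan":{"type":"array"},"newtons":{"type":"number"}},"required":["plan"]}

```bash
ls; mkdir -p pics
python3 - <<'E'
from plant import arm,camera
import cv2,numpy as np
s=arm.sense(); print(s, arm.tcp_to_tips)
for n in("top","side"):
    c=camera(n); cv2.imwrite(f"pics/{n}0.png",c["pixels"][:,:,::-1]); print(n,c["camera_matrix"].tolist(),c["R"].tolist(),c["t"].tolist())
E
```

```text
pics
{'time_s': 0.0, 'joint_pos': array([-1.27700156,  0.46839004, -0.01156832,  1.60367601,  0.00600909,
        1.07140287, -0.05629484]), 'dq': array([ 5.18199080e-05,  1.74253300e-03, -1.11170309e-03, -6.78000518e-05,
       -5.20103579e-04, -1.81978069e-03,  1.55024964e-03]), 'effort': array([ 6.69126621e-04, -5.32385516e+01,  2.14161014e-02, -2.51304996e+01,
        1.14328347e-02,  7.47532787e-03,  2.44980919e-05]), 'position': array([0.21470478, 0.61293147, 0.24930826]), 'ee_rot': array([-7.94752486e-05,  1.67644432e-01,  9.85847095e-01, -9.17790718e-04]), 'wrist_force': array([ 0.32923479, -0.2281972 ,  0.22538446]), 'ft_torque': array([-0.04865122, -0.04926677, -0.03224332]), 'gripper_force': 0.0, 'finger_gap': 0.08532150474751828} 0.019
top [[464.36207503880985, 0.0, 281.97607793677605], [0.0, 464.36207503880985, 200.60827214824977], [0.0, 0.0, 1.0]] [[-0.01810635101253232, -0.9997645619843122, 0.011957451790719295], [-0.994071895257617, 0.016718341763990428, -0.10743167180860333], [0.10720646954330697, -0.01383176232368162, -0.9941405611074732]] [-0.009864905064387823, 0.6152215235540083, 1.2137486758517362]
side [[442.0487814477486, 0.0, 279.0562248512209], [0.0, 442.0487814477486, 211.69368376442162], [0.0, 0.0, 1.0]] [[0.8973153926908963, -0.441337768936244, 0.006786733408686967], [-0.22896475909225916, -0.47855989780256913, -0.8476765676300239], [0.3773595435838424, 0.7590793093778627, -0.5304699585656298]] [-0.5272897840240115, 0.2478369564049036, 0.7941705680182358]
```

View pics/top0.png

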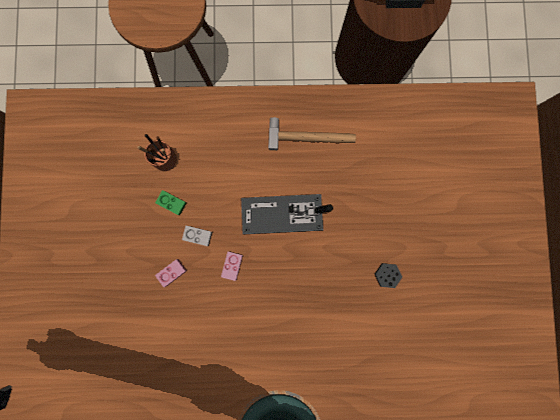

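View pics/side0.png

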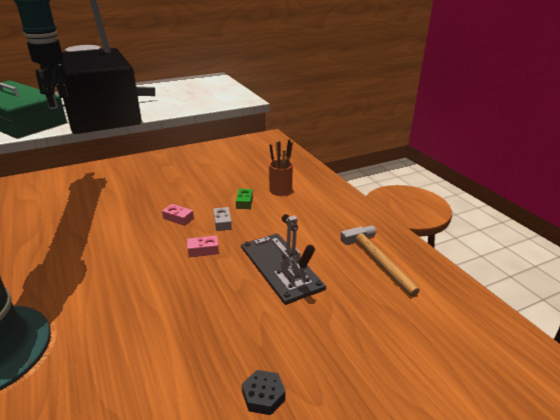

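The top view shows four block-like things: green (171,203), pink (170,273), pink (232,265) and grey (197,236). The grey one fits as the steel block. The fixture is at (283,214), with its stops on the left (+y) and the clamp on the right. I'll confirm with a crop and measure.

```bash
cat > h.py <<'E'
import numpy as np, cv2
from plant import arm,camera
def ray(c,uv,z):
    K,R,t=c["camera_matrix"],np.array(c["R"]),np.array(c["t"])
    C=-R.T@t; d=R.T@np.linalg.inv(K)@np.array([uv[0],uv[1],1.]); return C+d*(z-C[2])/d[2]
def proj(c,X):
    p=c["camera_matrix"]@(np.array(c["R"])@X+c["t"]); return p[:2]/p[2]
def rect_on(c,mask,z):
    cs,_=cv2.findContours(mask.astype(np.uint8),0,1); k=max(cs,key=cv2.contourArea)
    P=np.array([ray(c,p[0],z)[:2] for p in k]); return cv2.minAreaRect((P*1000).astype(np.float32)),k
E
python3 - <<'E'
from h import *
c=camera("top"); im=c["pixels"]; 
cv2.imwrite("pics/crop1.png",cv2.resize(im[175:295,145:345,::-1],None,fx=4,fy=4,interpolation=cv2.INTER_CUBIC))
hsv=cv2.cvtColor(im,cv2.COLOR_RGB2HSV)
m=(hsv[...,1]<60)&(hsv[...,2]>80); m2=np.zeros_like(m); m2[220:250,178:216]=m[220:250,178:216]
print("block z25",rect_on(c,m2,.025)[0])
m=(hsv[...,1]<90); m2=np.zeros_like(m); m2[185:242,232:325]=m[185:242,232:325]
m2=cv2.morphologyEx(m2.astype(np.uint8),cv2.MORPH_OPEN,np.ones((15,15)))
r,k=rect_on(c,m2,.012); print("plate z12",r, cv2.boxPoints(r))
E
```

```text
block z25 ((526.6215209960938, 210.18740844726562), (71.07991027832031, 39.90458297729492), 75.66527557373047)
plate z12 ((581.6039428710938, -18.22821044921875), (99.2645263671875, 216.7578125), 1.7891713380813599) [[ 528.61206   88.54825]
 [ 535.37964 -128.1039 ]
 [ 634.5958  -125.00467]
 [ 627.82825   91.64748]]
```

View pics/crop1.png

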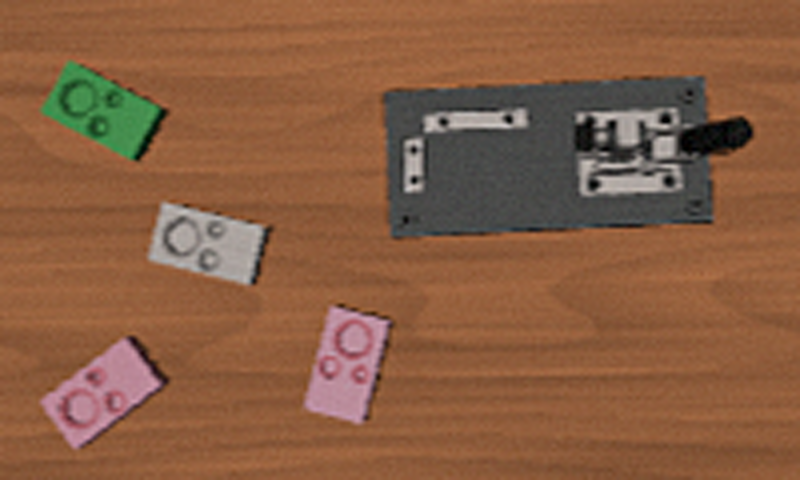

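The steel block at crop (208,245) is the grey one. Its hollows face left, so its +y end already points roughly to world +y. The yaw is about -14.3° for the block and +1.8° for the plate. Moving over the block now.

arm_command:
  plan:
    - {"x": -0.47,"y": -0.3,"gripper": 70}
    - {"x": -0.47,"y": -0.3,"gripper": 70}
    - {"x": -0.47,"y": -0.3,"gripper": 70}
    - {"x": -0.47,"y": -0.3,"gripper": 70}
    - {"x": -0.47,"y": -0.3,"gripper": 70}
    - {"x": -0.47,"y": -0.3,"gripper": 70}
    - {"x": -0.47,"y": -0.3,"gripper": 70}
    - {"x": -0.47,"y": -0.3,"gripper": 70}
    - {"x": -0.47,"y": -0.3,"gripper": 70}
    - {"gripper": 70}

```text
invalid input
```

arm_command:
  plan:
    - {"rz": 0.11,"z": 0.1,"gripper": 70}
    - {"rz": 0.11,"z": 0.1,"gripper": 70}
    - {"rz": 0.11,"z": 0.1,"gripper": 70}
    - {"rz": 0.11,"z": 0.1,"gripper": 70}
    - {"rz": 0.11,"z": 0.1,"gripper": 70}
    - {"rz": 0.11,"z": 0.1,"gripper": 70}
    - {"rz": 0.11,"z": 0.1,"gripper": 70}
    - {"rz": 0.11,"gripper": 70}
    - {"rz": 0.064,"gripper": 70}
    - {"gripper": 70}

```text
invalid input
```

```bash
cat >> h.py <<'E'
from scipy.spatial.transform import Rotation as Ro
def tool():
    s=arm.sense(); q=s["ee_rot"]; return s,Ro.from_quat([q[1],q[2],q[3],q[0]]).as_matrix()
def go(target,yaw):  # shift in tool units; rz to bring tool y to world yaw (deg)
    s,T=tool(); d=T.T@(np.array(target)-s["position"])/.1
    a=np.degrees(np.arctan2(T[1,1],T[0,1])); dy=(yaw-a+90)%180-90
    print("pos",s["position"].round(4),"tooly yaw",round(a,2),"tool z",T[:,2].round(3),"shift units",d.round(3),"rz units",round(-dy/90,3),"F",s["wrist_force"].round(1),"gap",round(s["finger_gap"],4),"t",round(s["time_s"],2))
E
python3 - <<'E'
from h import *
c=camera("wrist"); im=c["pixels"]; cv2.imwrite("pics/w1.png",im[:,:,::-1])
go([.5286,.218,.1],-14.3)
hsv=cv2.cvtColor(im,cv2.COLOR_RGB2HSV)
u,v=proj(c,np.array([.5266,.2102,.025])); print(u,v, hsv[int(v),int(u)])
E
```

```text
pos [0.2148 0.6132 0.2497] tooly yaw 70.7 tool z [-0.    -0.001 -1.   ] shift units [-4.268 -2.691  1.5  ] rz units 0.944 F [-0.6 -0.  -0.4] gap 0.0855 t 0.2Traceback (most recent call last):
  File "<stdin>", line 5, in <module>
IndexError: index 439 is out of bounds for axis 0 with size 420
```

View pics/w1.png

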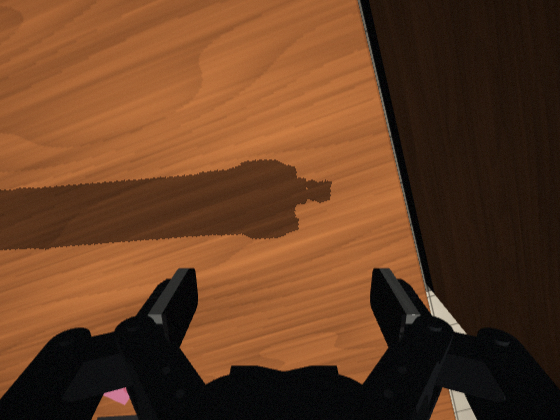

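The wrist view shows only bare bench and the fingers, because the moves were refused. Each row needs every key, so I'll resend them.

arm_command:
  plan:
    - {"x": -0.47,"y": -0.3,"z": 0,"rx": 0,"ry": 0,"rz": 0,"gripper": 70}
    - {"x": -0.47,"y": -0.3,"z": 0,"rx": 0,"ry": 0,"rz": 0,"gripper": 70}
    - {"x": -0.47,"y": -0.3,"z": 0,"rx": 0,"ry": 0,"rz": 0,"gripper": 70}
    - {"x": -0.47,"y": -0.3,"z": 0,"rx": 0,"ry": 0,"rz": 0,"gripper": 70}
    - {"x": -0.47,"y": -0.3,"z": 0,"rx": 0,"ry": 0,"rz": 0,"gripper": 70}
    - {"x": -0.47,"y": -0.3,"z": 0,"rx": 0,"ry": 0,"rz": 0,"gripper": 70}
    - {"x": -0.47,"y": -0.3,"z": 0,"rx": 0,"ry": 0,"rz": 0,"gripper": 70}
    - {"x": -0.47,"y": -0.3,"z": 0,"rx": 0,"ry": 0,"rz": 0,"gripper": 70}
    - {"x": -0.47,"y": -0.3,"z": 0,"rx": 0,"ry": 0,"rz": 0,"gripper": 70}
    - {"x": 0,"y": 0,"z": 0,"rx": 0,"ry": 0,"rz": 0,"gripper": 70}

```text
time_s: 1.45
position: [0.5276, 0.2136, 0.2503]
ee_rot: [0.001, 0.172, 0.985, -0.001]
wrist_force: [0.6, 0.8, -0.2]
finger_gap: 0.0618
gripper_force: 0.0
```

arm_command:
  plan:
    - {"x": 0,"y": 0,"z": 0.1,"rx": 0,"ry": 0,"rz": 0.11,"gripper": 70}
    - {"x": 0,"y": 0,"z": 0.1,"rx": 0,"ry": 0,"rz": 0.11,"gripper": 70}
    - {"x": 0,"y": 0,"z": 0.1,"rx": 0,"ry": 0,"rz": 0.11,"gripper": 70}
    - {"x": 0,"y": 0,"z": 0.1,"rx": 0,"ry": 0,"rz": 0.11,"gripper": 70}
    - {"x": 0,"y": 0,"z": 0.1,"rx": 0,"ry": 0,"rz": 0.11,"gripper": 70}
    - {"x": 0,"y": 0,"z": 0.1,"rx": 0,"ry": 0,"rz": 0.11,"gripper": 70}
    - {"x": 0,"y": 0,"z": 0.1,"rx": 0,"ry": 0,"rz": 0.11,"gripper": 70}
    - {"x": 0,"y": 0,"z": 0,"rx": 0,"ry": 0,"rz": 0.11,"gripper": 70}
    - {"x": 0,"y": 0,"z": 0,"rx": 0,"ry": 0,"rz": 0.064,"gripper": 70}
    - {"x": 0,"y": 0,"z": 0,"rx": 0,"ry": 0,"rz": 0,"gripper": 70}

```text
time_s: 2.7
position: [0.5241, 0.2199, 0.1801]
ee_rot: [-0.0, 0.789, 0.615, -0.0]
wrist_force: [0.1, 0.3, 0.3]
finger_gap: 0.0619
gripper_force: 0.0
```

Run:
```python
from h import *
c=camera("wrist"); im=c["pixels"]; cv2.imwrite("pics/w2.png",im[:,:,::-1])
go([.5286,.218,.1],-14.3)
print(proj(c,np.array([.5266,.2102,.025])),proj(c,np.array([.599,.0674,.012])))
```

```text
pos [0.5242 0.2197 0.1801] tooly yaw -14.07 tool z [-0.  0. -1.] shift units [-0.006  0.047  0.801] rz units 0.003 F [ 0.   0.  -0.2] gap 0.0619 t 2.75
[288.18022148 207.19211316] [380.01266747 304.89599577]
```

View pics/w2.png

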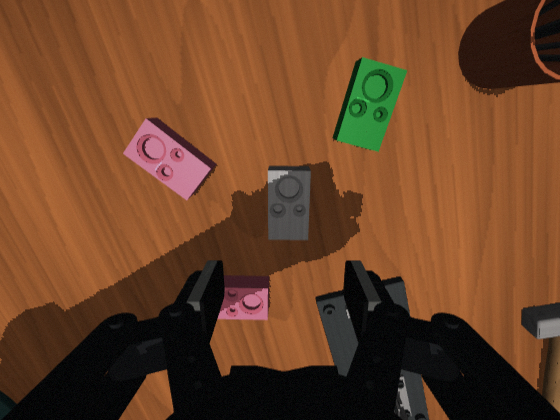

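The wrist view shows the steel block's top centred at (289,203), against a predicted (288,207). Its hollow end is up, at the +y end, and its edges are square to the fingers. I'll descend and grip.

arm_command:
  newtons: 30
  plan:
    - {"x": 0,"y": 0.047,"z": 0.3,"rx": 0,"ry": 0,"rz": 0,"gripper": 70}
    - {"x": 0,"y": 0,"z": 0.3,"rx": 0,"ry": 0,"rz": 0,"gripper": 70}
    - {"x": 0,"y": 0,"z": 0.3,"rx": 0,"ry": 0,"rz": 0,"gripper": 70}
    - {"x": 0,"y": 0,"z": 0.3,"rx": 0,"ry": 0,"rz": 0,"gripper": 70}
    - {"x": 0,"y": 0,"z": 0.2,"rx": 0,"ry": 0,"rz": 0,"gripper": 70}
    - {"x": 0,"y": 0,"z": 0.13,"rx": 0,"ry": 0,"rz": 0,"gripper": 70}
    - {"x": 0,"y": 0,"z": 0,"rx": 0,"ry": 0,"rz": 0,"gripper": 200}
    - {"x": 0,"y": 0,"z": 0,"rx": 0,"ry": 0,"rz": 0,"gripper": 200}
    - {"x": 0,"y": 0,"z": 0,"rx": 0,"ry": 0,"rz": 0,"gripper": 200}
    - {"x": 0,"y": 0,"z": 0,"rx": 0,"ry": 0,"rz": 0,"gripper": 200}

```text
time_s: 4.0
position: [0.5294, 0.2178, 0.0276]
ee_rot: [0.0, 0.789, 0.614, 0.0]
wrist_force: [-0.5, 0.4, -3.1]
finger_gap: 0.039
gripper_force: 32.4
```

arm_command:
  plan:
    - {"x": 0,"y": 0,"z": -0.1,"rx": 0,"ry": 0,"rz": 0,"gripper": 200}
    - {"x": 0,"y": 0,"z": -0.3,"rx": 0,"ry": 0,"rz": 0,"gripper": 200}
    - {"x": 0,"y": 0,"z": -0.3,"rx": 0,"ry": 0,"rz": 0,"gripper": 200}
    - {"x": 0,"y": 0,"z": 0,"rx": 0,"ry": 0,"rz": -0.09,"gripper": 200}
    - {"x": 0,"y": 0,"z": 0,"rx": 0,"ry": 0,"rz": -0.09,"gripper": 200}
    - {"x": 0,"y": 0,"z": 0,"rx": 0,"ry": 0,"rz": 0,"gripper": 200}
    - {"x": 0,"y": 0,"z": 0,"rx": 0,"ry": 0,"rz": 0,"gripper": 200}
    - {"x": 0,"y": 0,"z": 0,"rx": 0,"ry": 0,"rz": 0,"gripper": 200}
    - {"x": 0,"y": 0,"z": 0,"rx": 0,"ry": 0,"rz": 0,"gripper": 200}
    - {"x": 0,"y": 0,"z": 0,"rx": 0,"ry": 0,"rz": 0,"gripper": 200}

```text
time_s: 5.25
position: [0.5293, 0.2177, 0.0972]
ee_rot: [0.0, 0.695, 0.719, -0.0]
wrist_force: [0.3, 0.7, -5.4]
finger_gap: 0.0393
gripper_force: 32.2
```

Run:
```python
from h import *
# block-centre target jig(-6... i.e. 6 mm short of both stops); TCP 8 mm toward +y of block centre
a=np.radians(1.79); X=np.array([np.cos(a),np.sin(a)]);Y=np.array([-np.sin(a),np.cos(a)]); J=np.array([.5816,-.0182])
p=J+X*(-.007)+Y*(.050-.007+.008); print(p)
go([p[0],p[1],.06],1.8)
c=camera("wrist"); im=c["pixels"]; cv2.imwrite("pics/w3.png",im[:,:,::-1])
s=arm.sense(); print(s["gripper_force"])
```

```text
[0.57301036 0.03255646]
pos [0.5293 0.2177 0.0972] tooly yaw 1.93 tool z [-0. -0. -1.] shift units [-1.865  0.374  0.372] rz units 0.001 F [ 0.3  0.7 -5.4] gap 0.0393 t 5.25
32.18304097652435
```

View pics/w3.png

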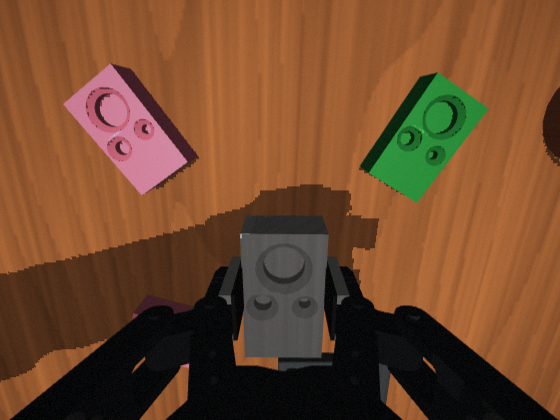

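The block is held squarely at centre (285,295), hollows towards +y, with a weight of about 5.4 N. Carrying it over the plate.

arm_command:
  plan:
    - {"x": -0.37,"y": 0.075,"z": 0,"rx": 0,"ry": 0,"rz": 0,"gripper": 200}
    - {"x": -0.37,"y": 0.075,"z": 0,"rx": 0,"ry": 0,"rz": 0,"gripper": 200}
    - {"x": -0.37,"y": 0.075,"z": 0,"rx": 0,"ry": 0,"rz": 0,"gripper": 200}
    - {"x": -0.37,"y": 0.075,"z": 0,"rx": 0,"ry": 0,"rz": 0,"gripper": 200}
    - {"x": -0.37,"y": 0.075,"z": 0,"rx": 0,"ry": 0,"rz": 0,"gripper": 200}
    - {"x": 0,"y": 0,"z": 0,"rx": 0,"ry": 0,"rz": 0,"gripper": 200}
    - {"x": 0,"y": 0,"z": 0.2,"rx": 0,"ry": 0,"rz": 0,"gripper": 200}
    - {"x": 0,"y": 0,"z": 0.2,"rx": 0,"ry": 0,"rz": 0,"gripper": 200}
    - {"x": 0,"y": 0,"z": 0.06,"rx": 0,"ry": 0,"rz": 0,"gripper": 200}
    - {"x": 0,"y": 0,"z": 0,"rx": 0,"ry": 0,"rz": 0,"gripper": 200}

```text
time_s: 6.55
position: [0.5725, 0.0345, 0.0502]
ee_rot: [-0.001, 0.695, 0.719, -0.001]
wrist_force: [0.5, -0.9, -4.8]
finger_gap: 0.0392
gripper_force: 32.1
```

Run:
```python
from h import *
go([.573,.0326,.0416],1.8)
c=camera("wrist"); im=c["pixels"]; cv2.imwrite("pics/w4.png",im[:,:,::-1])
```

```text
pos [0.5725 0.0345 0.0502] tooly yaw 1.99 tool z [-0.002 -0.    -1.   ] shift units [-0.019  0.005  0.086] rz units 0.002 F [ 0.5 -0.9 -4.8] gap 0.0392 t 6.55
```

View pics/w4.png

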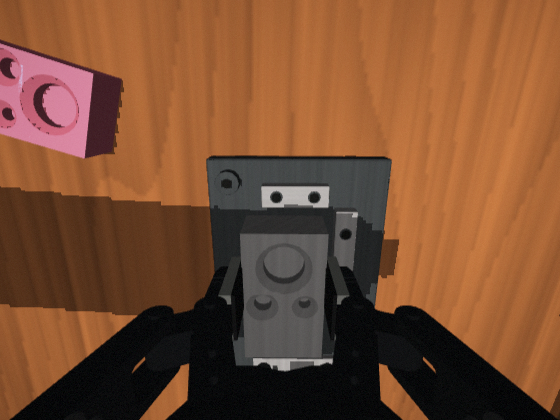

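The wrist view shows the end stop at (295,195) just ahead of the block's front face and the rail at (345,235) just right of it. Each gap is about 4 mm. Lowering onto the plate.

arm_command:
  plan:
    - {"x": 0,"y": 0,"z": 0.04,"rx": 0,"ry": 0,"rz": 0,"gripper": 200}
    - {"x": 0,"y": 0,"z": 0.04,"rx": 0,"ry": 0,"rz": 0,"gripper": 200}
    - {"x": 0,"y": 0,"z": 0.005,"rx": 0,"ry": 0,"rz": 0,"gripper": 200}
    - {"x": 0,"y": 0,"z": 0.005,"rx": 0,"ry": 0,"rz": 0,"gripper": 200}
    - {"x": 0,"y": 0,"z": 0.005,"rx": 0,"ry": 0,"rz": 0,"gripper": 200}
    - {"x": 0,"y": 0,"z": 0.005,"rx": 0,"ry": 0,"rz": 0,"gripper": 200}
    - {"x": 0,"y": 0,"z": 0.003,"rx": 0,"ry": 0,"rz": 0,"gripper": 200}
    - {"x": 0,"y": 0,"z": 0,"rx": 0,"ry": 0,"rz": 0,"gripper": 200}
    - {"x": 0,"y": 0,"z": 0,"rx": 0,"ry": 0,"rz": 0,"gripper": 200}
    - {"x": 0,"y": 0,"z": 0,"rx": 0,"ry": 0,"rz": 0,"gripper": 200}

```text
time_s: 7.85
position: [0.5731, 0.0341, 0.041]
ee_rot: [-0.0, 0.695, 0.719, 0.0]
wrist_force: [0.3, -0.0, -3.1]
finger_gap: 0.0392
gripper_force: 32.2
```

arm_command:
  plan:
    - {"x": 0,"y": 0,"z": 0.003,"rx": 0,"ry": 0,"rz": 0,"gripper": 200}
    - {"x": 0,"y": 0,"z": 0.003,"rx": 0,"ry": 0,"rz": 0,"gripper": 200}
    - {"x": 0,"y": 0,"z": 0.003,"rx": 0,"ry": 0,"rz": 0,"gripper": 200}
    - {"x": 0,"y": 0,"z": 0.003,"rx": 0,"ry": 0,"rz": 0,"gripper": 200}
    - {"x": 0,"y": 0,"z": 0,"rx": 0,"ry": 0,"rz": 0,"gripper": 200}
    - {"x": 0,"y": 0,"z": 0,"rx": 0,"ry": 0,"rz": 0,"gripper": 200}
    - {"x": 0,"y": 0,"z": 0,"rx": 0,"ry": 0,"rz": 0,"gripper": 200}
    - {"x": 0,"y": 0,"z": 0,"rx": 0,"ry": 0,"rz": 0,"gripper": 200}
    - {"x": 0,"y": 0,"z": 0,"rx": 0,"ry": 0,"rz": 0,"gripper": 200}
    - {"x": 0,"y": 0,"z": 0,"rx": 0,"ry": 0,"rz": 0,"gripper": 200}

```text
time_s: 9.1
position: [0.5731, 0.0341, 0.0398]
ee_rot: [0.0, 0.695, 0.719, 0.0]
wrist_force: [0.1, -0.7, -5.6]
finger_gap: 0.0393
gripper_force: 32.2
```

arm_command:
  plan:
    - {"x": 0,"y": 0,"z": 0.002,"rx": 0,"ry": 0,"rz": 0,"gripper": 200}
    - {"x": 0,"y": 0,"z": 0.002,"rx": 0,"ry": 0,"rz": 0,"gripper": 200}
    - {"x": 0,"y": 0,"z": 0.002,"rx": 0,"ry": 0,"rz": 0,"gripper": 200}
    - {"x": 0,"y": 0,"z": 0.002,"rx": 0,"ry": 0,"rz": 0,"gripper": 200}
    - {"x": 0,"y": 0,"z": 0,"rx": 0,"ry": 0,"rz": 0,"gripper": 200}
    - {"x": 0,"y": 0,"z": 0,"rx": 0,"ry": 0,"rz": 0,"gripper": 200}
    - {"x": 0,"y": 0,"z": 0,"rx": 0,"ry": 0,"rz": 0,"gripper": 200}
    - {"x": 0,"y": 0,"z": 0,"rx": 0,"ry": 0,"rz": 0,"gripper": 200}
    - {"x": 0,"y": 0,"z": 0,"rx": 0,"ry": 0,"rz": 0,"gripper": 200}
    - {"x": 0,"y": 0,"z": 0,"rx": 0,"ry": 0,"rz": 0,"gripper": 200}

```text
time_s: 10.35
position: [0.5732, 0.0341, 0.0395]
ee_rot: [-0.0, 0.695, 0.719, 0.0]
wrist_force: [-2.8, -0.2, 5.8]
finger_gap: 0.0392
gripper_force: 33.4
```

Contact with the plate stiffens at about 20 N/mm. I'll ease off slightly and close in 3 mm diagonally.

arm_command:
  newtons: 25
  plan:
    - {"x": 0,"y": 0,"z": -0.004,"rx": 0,"ry": 0,"rz": 0,"gripper": 200}
    - {"x": -0.01,"y": 0.01,"z": 0,"rx": 0,"ry": 0,"rz": 0,"gripper": 200}
    - {"x": -0.005,"y": 0.005,"z": 0,"rx": 0,"ry": 0,"rz": 0,"gripper": 200}
    - {"x": -0.005,"y": 0.005,"z": 0,"rx": 0,"ry": 0,"rz": 0,"gripper": 200}
    - {"x": -0.005,"y": 0.005,"z": 0,"rx": 0,"ry": 0,"rz": 0,"gripper": 200}
    - {"x": -0.005,"y": 0.005,"z": 0,"rx": 0,"ry": 0,"rz": 0,"gripper": 200}
    - {"x": 0,"y": 0,"z": 0,"rx": 0,"ry": 0,"rz": 0,"gripper": 200}
    - {"x": 0,"y": 0,"z": 0,"rx": 0,"ry": 0,"rz": 0,"gripper": 200}
    - {"x": 0,"y": 0,"z": 0,"rx": 0,"ry": 0,"rz": 0,"gripper": 200}
    - {"x": 0,"y": 0,"z": 0,"rx": 0,"ry": 0,"rz": 0,"gripper": 200}

```text
time_s: 11.6
position: [0.575, 0.033, 0.0395]
ee_rot: [-0.002, 0.695, 0.719, -0.0]
wrist_force: [-6.7, 3.2, 7.2]
finger_gap: 0.0394
gripper_force: 33.6
```

Run:
```python
from h import *
go([.573,.0326,.0416],1.8)
c=camera("wrist"); im=c["pixels"]; cv2.imwrite("pics/w5.png",cv2.resize(im[170:370,200:400,::-1],None,fx=3,fy=3,interpolation=cv2.INTER_CUBIC))
```

```text
pos [0.575  0.033  0.0395] tooly yaw 2.01 tool z [-0.003  0.002 -1.   ] shift units [-0.004 -0.02  -0.021] rz units 0.002 F [-6.7  3.2  7.2] gap 0.0394 t 11.6
```

View pics/w5.png

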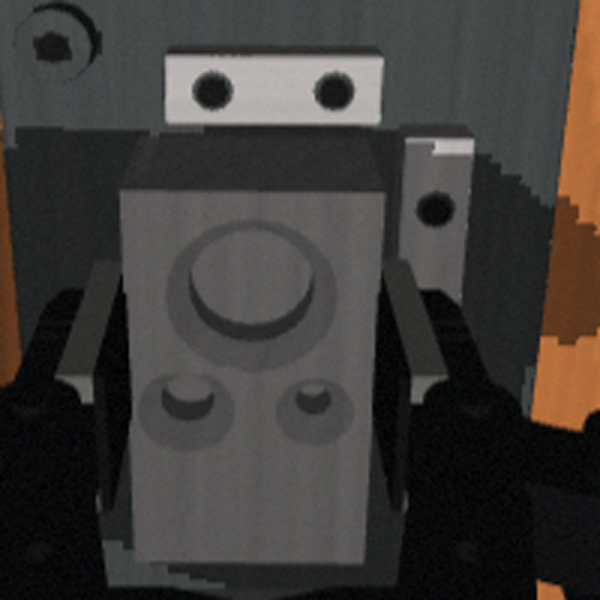

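The crop shows the block's front bottom edge at row 133, close to the end stop (row 123), with the rail about 3 mm to the right (column 380 to 400). Tool +x is world +y, so my y step went the wrong way. I'll lift slightly to cut the friction and reverse it.

arm_command:
  newtons: 25
  plan:
    - {"x": 0,"y": 0,"z": -0.008,"rx": 0,"ry": 0,"rz": 0,"gripper": 200}
    - {"x": 0.01,"y": 0,"z": 0,"rx": 0,"ry": 0,"rz": 0,"gripper": 200}
    - {"x": 0.01,"y": 0,"z": 0,"rx": 0,"ry": 0,"rz": 0,"gripper": 200}
    - {"x": 0.01,"y": 0,"z": 0,"rx": 0,"ry": 0,"rz": 0,"gripper": 200}
    - {"x": 0.005,"y": 0,"z": 0,"rx": 0,"ry": 0,"rz": 0,"gripper": 200}
    - {"x": 0.005,"y": 0,"z": 0,"rx": 0,"ry": 0,"rz": 0,"gripper": 200}
    - {"x": 0,"y": 0,"z": 0,"rx": 0,"ry": 0,"rz": 0,"gripper": 200}
    - {"x": 0,"y": 0,"z": 0,"rx": 0,"ry": 0,"rz": 0,"gripper": 200}
    - {"x": 0,"y": 0,"z": 0,"rx": 0,"ry": 0,"rz": 0,"gripper": 200}
    - {"x": 0,"y": 0,"z": 0,"rx": 0,"ry": 0,"rz": 0,"gripper": 200}

```text
time_s: 12.9
position: [0.5761, 0.0351, 0.0402]
ee_rot: [0.0, 0.695, 0.719, 0.0]
wrist_force: [-0.6, 0.1, -4.8]
finger_gap: 0.0389
gripper_force: 32.2
```

arm_command:
  plan:
    - {"x": 0.003,"y": 0.003,"z": 0,"rx": 0,"ry": 0,"rz": 0,"gripper": 200}
    - {"x": 0.003,"y": 0.003,"z": 0,"rx": 0,"ry": 0,"rz": 0,"gripper": 200}
    - {"x": 0.003,"y": 0.003,"z": 0,"rx": 0,"ry": 0,"rz": 0,"gripper": 200}
    - {"x": 0.003,"y": 0.003,"z": 0,"rx": 0,"ry": 0,"rz": 0,"gripper": 200}
    - {"x": 0.003,"y": 0.003,"z": 0,"rx": 0,"ry": 0,"rz": 0,"gripper": 200}
    - {"x": 0.003,"y": 0.003,"z": 0,"rx": 0,"ry": 0,"rz": 0,"gripper": 200}
    - {"x": 0.002,"y": 0.002,"z": 0,"rx": 0,"ry": 0,"rz": 0,"gripper": 200}
    - {"x": 0,"y": 0,"z": 0,"rx": 0,"ry": 0,"rz": 0,"gripper": 200}
    - {"x": 0,"y": 0,"z": 0,"rx": 0,"ry": 0,"rz": 0,"gripper": 200}
    - {"x": 0,"y": 0,"z": 0,"rx": 0,"ry": 0,"rz": 0,"gripper": 200}

```text
time_s: 14.15
position: [0.578, 0.0372, 0.0402]
ee_rot: [0.0, 0.695, 0.719, 0.0]
wrist_force: [0.6, -1.3, -3.9]
finger_gap: 0.0395
gripper_force: 32.2
```

arm_command:
  plan:
    - {"x": 0.002,"y": 0.002,"z": 0,"rx": 0,"ry": 0,"rz": 0,"gripper": 200}
    - {"x": 0.002,"y": 0.002,"z": 0,"rx": 0,"ry": 0,"rz": 0,"gripper": 200}
    - {"x": 0.002,"y": 0.002,"z": 0,"rx": 0,"ry": 0,"rz": 0,"gripper": 200}
    - {"x": 0.002,"y": 0.002,"z": 0,"rx": 0,"ry": 0,"rz": 0,"gripper": 200}
    - {"x": 0.002,"y": 0.002,"z": 0,"rx": 0,"ry": 0,"rz": 0,"gripper": 200}
    - {"x": 0.002,"y": 0.002,"z": 0,"rx": 0,"ry": 0,"rz": 0,"gripper": 200}
    - {"x": 0.002,"y": 0.002,"z": 0,"rx": 0,"ry": 0,"rz": 0,"gripper": 200}
    - {"x": 0.002,"y": 0.002,"z": 0,"rx": 0,"ry": 0,"rz": 0,"gripper": 200}
    - {"x": 0,"y": 0,"z": 0,"rx": 0,"ry": 0,"rz": 0,"gripper": 200}
    - {"x": 0,"y": 0,"z": 0,"rx": 0,"ry": 0,"rz": 0,"gripper": 200}

```text
time_s: 15.4
position: [0.579, 0.0379, 0.04]
ee_rot: [-0.0, 0.695, 0.719, -0.001]
wrist_force: [-2.5, -5.1, -4.0]
finger_gap: 0.039
gripper_force: 32.3
```

Both stops are touched (−2.5 N and −5.1 N). I'll lower to the plate and press a little more.

arm_command:
  plan:
    - {"x": 0,"y": 0,"z": 0.002,"rx": 0,"ry": 0,"rz": 0,"gripper": 200}
    - {"x": 0,"y": 0,"z": 0.002,"rx": 0,"ry": 0,"rz": 0,"gripper": 200}
    - {"x": 0,"y": 0,"z": 0.002,"rx": 0,"ry": 0,"rz": 0,"gripper": 200}
    - {"x": 0,"y": 0,"z": 0.002,"rx": 0,"ry": 0,"rz": 0,"gripper": 200}
    - {"x": 0,"y": 0.002,"z": 0,"rx": 0,"ry": 0,"rz": 0,"gripper": 200}
    - {"x": 0.002,"y": 0.002,"z": 0,"rx": 0,"ry": 0,"rz": 0,"gripper": 200}
    - {"x": 0.002,"y": 0.002,"z": 0,"rx": 0,"ry": 0,"rz": 0,"gripper": 200}
    - {"x": 0,"y": 0,"z": 0,"rx": 0,"ry": 0,"rz": 0,"gripper": 200}
    - {"x": 0,"y": 0,"z": 0,"rx": 0,"ry": 0,"rz": 0,"gripper": 200}
    - {"x": 0,"y": 0,"z": 0,"rx": 0,"ry": 0,"rz": 0,"gripper": 200}

```text
time_s: 16.65
position: [0.5796, 0.0379, 0.0395]
ee_rot: [0.0, 0.695, 0.719, -0.001]
wrist_force: [-3.7, -6.5, -0.9]
finger_gap: 0.0393
gripper_force: 32.6
```

arm_command:
  plan:
    - {"x": 0,"y": 0.002,"z": 0,"rx": 0,"ry": 0,"rz": 0,"gripper": 200}
    - {"x": 0,"y": 0.002,"z": 0,"rx": 0,"ry": 0,"rz": 0,"gripper": 200}
    - {"x": 0,"y": 0.002,"z": 0,"rx": 0,"ry": 0,"rz": 0,"gripper": 200}
    - {"x": 0,"y": 0.002,"z": 0,"rx": 0,"ry": 0,"rz": 0,"gripper": 200}
    - {"x": 0,"y": 0.002,"z": 0,"rx": 0,"ry": 0,"rz": 0,"gripper": 200}
    - {"x": 0,"y": 0,"z": 0,"rx": 0,"ry": 0,"rz": 0,"gripper": 200}
    - {"x": 0,"y": 0,"z": 0,"rx": 0,"ry": 0,"rz": 0,"gripper": 200}
    - {"x": 0,"y": 0,"z": 0,"rx": 0,"ry": 0,"rz": 0,"gripper": 200}
    - {"x": 0,"y": 0,"z": 0,"rx": 0,"ry": 0,"rz": 0,"gripper": 200}
    - {"x": 0,"y": 0,"z": 0,"rx": 0,"ry": 0,"rz": 0,"gripper": 200}

```text
time_s: 17.9
position: [0.5797, 0.0379, 0.0395]
ee_rot: [-0.001, 0.695, 0.719, -0.001]
wrist_force: [-6.3, -5.8, 2.2]
finger_gap: 0.0388
gripper_force: 33.0
```

arm_command:
  plan:
    - {"x": 0.002,"y": 0.003,"z": 0,"rx": 0,"ry": 0,"rz": 0,"gripper": 200}
    - {"x": 0.002,"y": 0.003,"z": 0,"rx": 0,"ry": 0,"rz": 0,"gripper": 200}
    - {"x": 0.001,"y": 0.002,"z": 0,"rx": 0,"ry": 0,"rz": 0,"gripper": 200}
    - {"x": 0,"y": 0,"z": 0,"rx": 0,"ry": 0,"rz": 0,"gripper": 200}
    - {"x": 0,"y": 0,"z": 0,"rx": 0,"ry": 0,"rz": 0,"gripper": 200}
    - {"x": 0,"y": 0,"z": 0,"rx": 0,"ry": 0,"rz": 0,"gripper": 200}
    - {"x": 0,"y": 0,"z": 0,"rx": 0,"ry": 0,"rz": 0,"gripper": 200}
    - {"x": 0,"y": 0,"z": 0,"rx": 0,"ry": 0,"rz": 0,"gripper": 200}
    - {"x": 0,"y": 0,"z": 0,"rx": 0,"ry": 0,"rz": 0,"gripper": 200}
    - {"x": 0,"y": 0,"z": 0,"rx": 0,"ry": 0,"rz": 0,"gripper": 200}

```text
time_s: 19.15
position: [0.5798, 0.038, 0.0396]
ee_rot: [-0.001, 0.695, 0.719, -0.002]
wrist_force: [-8.6, -6.5, 4.2]
finger_gap: 0.0391
gripper_force: 33.2
```

Run:
```python
from h import *
go([.573,.0326,.0416],1.8)
c=camera("wrist"); im=c["pixels"]; cv2.imwrite("pics/w6.png",cv2.resize(im[170:370,200:400,::-1],None,fx=3,fy=3,interpolation=cv2.INTER_CUBIC))
```

```text
pos [0.5798 0.038  0.0396] tooly yaw 1.89 tool z [-0.005 -0.001 -1.   ] shift units [-0.051 -0.07  -0.02 ] rz units 0.001 F [-8.6 -6.5  4.2] gap 0.0391 t 19.15
```

View pics/w6.png

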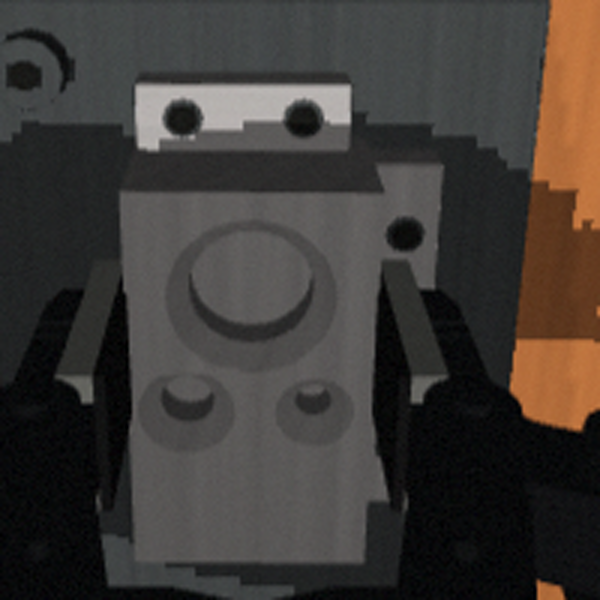

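The crop shows the block flush against both the end stop (240,150) and the rail (380,200). Opening and rising.

arm_command:
  plan:
    - {"x": 0,"y": 0,"z": 0,"rx": 0,"ry": 0,"rz": 0,"gripper": 90}
    - {"x": 0,"y": 0,"z": 0,"rx": 0,"ry": 0,"rz": 0,"gripper": 80}
    - {"x": 0,"y": 0,"z": 0,"rx": 0,"ry": 0,"rz": 0,"gripper": 80}
    - {"x": 0,"y": 0,"z": 0,"rx": 0,"ry": 0,"rz": 0,"gripper": 80}
    - {"x": 0,"y": 0,"z": -0.1,"rx": 0,"ry": 0,"rz": 0,"gripper": 80}
    - {"x": 0,"y": 0,"z": -0.3,"rx": 0,"ry": 0,"rz": 0,"gripper": 80}
    - {"x": 0,"y": 0,"z": -0.5,"rx": 0,"ry": 0,"rz": 0,"gripper": 200}
    - {"x": 0,"y": 0,"z": -0.5,"rx": 0,"ry": 0,"rz": 0,"gripper": 255}
    - {"x": 0,"y": 0,"z": -0.5,"rx": 0,"ry": 0,"rz": 0,"gripper": 255}
    - {"x": 0,"y": 0,"z": 0,"rx": 0,"ry": 0,"rz": 0,"gripper": 255}

```text
time_s: 20.45
position: [0.5845, 0.0398, 0.2346]
ee_rot: [0.003, 0.695, 0.719, 0.004]
wrist_force: [0.1, -0.4, -0.0]
finger_gap: -0.0
gripper_force: 0.0
```

Run:
```python
from h import *
# check block on top view: top at z .037
c=camera("top"); im=c["pixels"]; hsv=cv2.cvtColor(im,cv2.COLOR_RGB2HSV)
cv2.imwrite("pics/t2.png",cv2.resize(im[170:260,220:345,::-1],None,fx=6,fy=6,interpolation=cv2.INTER_CUBIC))
a=np.radians(1.89); X=np.array([np.cos(a),np.sin(a),0]);Y=np.array([-np.sin(a),np.cos(a),0]);Z=np.array([0,0,1.])
# jig from contact: TCP .5798,.038 = jig(0,~58) 
J=np.array([.5816,-.0182,0]); H=J-.067*Y+.024*Z
for q in(0,.2,.4,.6,.75,.9,1.02):
    th=np.radians(115.6)+q; u=np.cos(th)*Y+np.sin(th)*Z; n=-np.sin(th)*Y+np.cos(th)*Z # direction of motion
    p=H+.095*u-n*.009; print(q,"axis",(H+.095*u).round(4),"contact",p.round(4),"motion dir",n.round(2))
go(H+[0,0,.1],1.8)
```

```text
0 axis [ 0.5852 -0.1262  0.1097] contact [ 0.5849 -0.1181  0.1136] motion dir [ 0.03 -0.9  -0.43]
0.2 axis [ 0.5857 -0.1424  0.0998] contact [ 0.5855 -0.1352  0.1052] motion dir [ 0.03 -0.8  -0.6 ]
0.4 axis [ 0.5862 -0.1563  0.0869] contact [ 0.586  -0.1503  0.0937] motion dir [ 0.02 -0.66 -0.75]
0.6 axis [ 0.5865 -0.1674  0.0715] contact [ 0.5864 -0.1629  0.0793] motion dir [ 0.02 -0.5  -0.87]
0.75 axis [ 0.5867 -0.1735  0.0587] contact [ 0.5866 -0.1703  0.0671] motion dir [ 0.01 -0.37 -0.93]
0.9 axis [ 0.5869 -0.1777  0.0451] contact [ 0.5868 -0.1757  0.0539] motion dir [ 0.01 -0.22 -0.98]
1.02 axis [ 0.5869 -0.1796  0.0339] contact [ 0.5869 -0.1787  0.0428] motion dir [ 0.   -0.1  -0.99]
pos [0.583  0.0399 0.232 ] tooly yaw 1.94 tool z [ 0.005  0.001 -1.   ] shift units [-1.252 -0.039  1.078] rz units 0.002 F [ 0.2 -0.2 -1.3] gap -0.0004 t 20.5
```

View pics/t2.png

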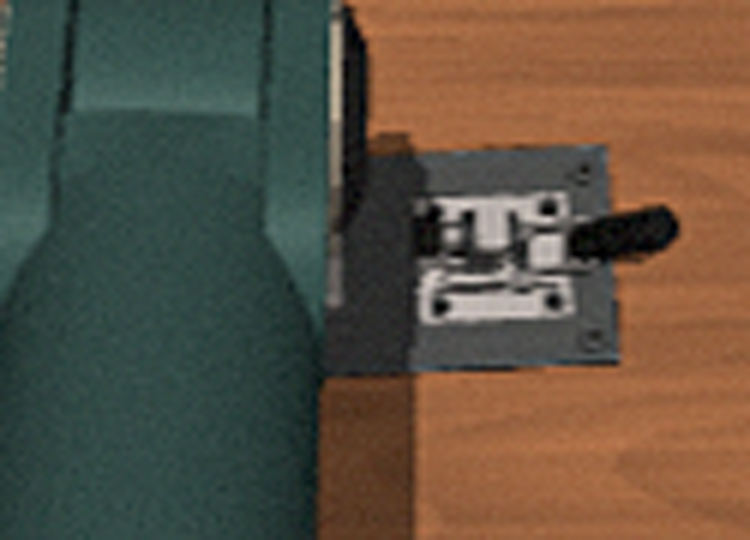

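The plate, clamp at (490,250) and grip at (625,235) are visible, and the arm hides the block. The seating contact position agrees with the measured plate to under 1 mm. I'll move the closed fingers just to the block side of the upright handle.

arm_command:
  plan:
    - {"x": -0.28,"y": -0.005,"z": 0,"rx": 0,"ry": 0,"rz": 0,"gripper": 255}
    - {"x": -0.28,"y": -0.005,"z": 0,"rx": 0,"ry": 0,"rz": 0,"gripper": 255}
    - {"x": -0.28,"y": -0.005,"z": 0,"rx": 0,"ry": 0,"rz": 0,"gripper": 255}
    - {"x": -0.28,"y": -0.005,"z": 0,"rx": 0,"ry": 0,"rz": 0,"gripper": 255}
    - {"x": -0.28,"y": -0.005,"z": 0,"rx": 0,"ry": 0,"rz": 0,"gripper": 255}
    - {"x": 0,"y": 0,"z": 0.2,"rx": 0,"ry": 0,"rz": 0,"gripper": 255}
    - {"x": 0,"y": 0,"z": 0.3,"rx": 0,"ry": 0,"rz": 0,"gripper": 255}
    - {"x": 0,"y": 0,"z": 0.3,"rx": 0,"ry": 0,"rz": 0,"gripper": 255}
    - {"x": 0,"y": 0,"z": 0.2,"rx": 0,"ry": 0,"rz": 0,"gripper": 255}
    - {"x": 0,"y": 0,"z": 0,"rx": 0,"ry": 0,"rz": 0,"gripper": 255}

```text
time_s: 21.75
position: [0.5828, -0.1, 0.1274]
ee_rot: [-0.002, 0.695, 0.719, -0.001]
wrist_force: [0.1, -0.3, 0.3]
finger_gap: 0.0003
gripper_force: 0.0
```

```bash
cat >> h.py <<'E'
a_=np.radians(1.89); YJ=np.array([-np.sin(a_),np.cos(a_),0]);ZJ=np.array([0,0,1.])
H=np.array([.5816,-.0182,0])-.067*YJ+.024*ZJ
def tcp_at(q,r=.095):
    th=np.radians(115.6)+q; u=np.cos(th)*YJ+np.sin(th)*ZJ; n=-np.sin(th)*YJ+np.cos(th)*ZJ
    return H+r*u-n*.009+.011*YJ+.019*ZJ
def path(qs):
    s,T=tool(); p=s["position"]; print("F",s["wrist_force"].round(1),"p",p.round(4))
    for q in qs: t=tcp_at(q); print(round(q,2),t.round(4),(T.T@(t-p)/.1).round(3)); p=t
E
python3 - <<'E'
from h import *
s,T=tool(); print(T[:,0].round(3)); path(np.arange(0,1.06,.05))
# where's the handle now (dark blob on bench beyond plate)? block check in side view
c=camera("top"); im=c["pixels"]; hsv=cv2.cvtColor(im,cv2.COLOR_RGB2HSV)
m=(hsv[...,1]<40)&(hsv[...,2]>90); b=np.zeros_like(m); b[190:240,235:290]=m[190:240,235:290]
r,k=rect_on(c,b,.037); print("block? ",r,"expected",(np.array([.5816,-.0182,0])+.05*YJ)*1000, c["pixels"][215,262])
E
```

```text
[-0.034  0.999  0.   ]
F [ 0.1 -0.3  0.3] p [ 0.5828 -0.1     0.1274]
0.0 [ 0.5845 -0.1071  0.1326] [-0.071  0.015 -0.051]
0.05 [ 0.5847 -0.1115  0.1308] [-0.044  0.     0.018]
0.1 [ 0.5848 -0.1159  0.1288] [-0.043  0.     0.02 ]
0.15 [ 0.585  -0.1201  0.1266] [-0.042  0.     0.022]
0.2 [ 0.5851 -0.1242  0.1242] [-0.041  0.     0.024]
0.25 [ 0.5852 -0.1282  0.1216] [-0.04   0.     0.026]
0.3 [ 0.5854 -0.1321  0.1188] [-0.039  0.     0.028]
0.35 [ 0.5855 -0.1358  0.1158] [-0.037  0.     0.03 ]
0.4 [ 0.5856 -0.1393  0.1127] [-0.036  0.     0.032]
0.45 [ 0.5857 -0.1427  0.1093] [-0.034  0.     0.033]
0.5 [ 0.5858 -0.146   0.1058] [-0.032  0.     0.035]
0.55 [ 0.5859 -0.149   0.1021] [-0.031  0.     0.037]
0.6 [ 0.586  -0.1519  0.0983] [-0.029  0.     0.038]
0.65 [ 0.5861 -0.1545  0.0944] [-0.027  0.     0.04 ]
0.7 [ 0.5862 -0.157   0.0903] [-0.025  0.     0.041]
0.75 [ 0.5863 -0.1593  0.0861] [-0.023  0.     0.042]
0.8 [ 0.5863 -0.1613  0.0818] [-0.02   0.     0.043]
0.85 [ 0.5864 -0.1631  0.0774] [-0.018  0.     0.044]
0.9 [ 0.5864 -0.1647  0.0729] [-0.016  0.     0.045]
0.95 [ 0.5865 -0.1661  0.0683] [-0.014  0.     0.046]
1.0 [ 0.5865 -0.1673  0.0637] [-0.012  0.     0.046]
1.05 [ 0.5865 -0.1682  0.059 ] [-0.009  0.     0.047]
block?  ((584.9921875, 35.564659118652344), (51.42216491699219, 82.64889526367188), 1.4987735748291016) expected [579.95096295  31.77279937   0.        ] [155 147 141]
```

The block and stops together measure 51 × 83 mm against the ideal 52 × 82, so the block is still seated. Starting the arc.

arm_command:
  plan:
    - {"x": -0.03,"y": 0.015,"z": -0.03,"rx": 0,"ry": 0,"rz": 0,"gripper": 255}
    - {"x": -0.04,"y": 0,"z": -0.02,"rx": 0,"ry": 0,"rz": 0,"gripper": 255}
    - {"x": -0.044,"y": 0,"z": 0.018,"rx": 0,"ry": 0,"rz": 0,"gripper": 255}
    - {"x": -0.043,"y": 0,"z": 0.02,"rx": 0,"ry": 0,"rz": 0,"gripper": 255}
    - {"x": -0.042,"y": 0,"z": 0.022,"rx": 0,"ry": 0,"rz": 0,"gripper": 255}
    - {"x": -0.041,"y": 0,"z": 0.024,"rx": 0,"ry": 0,"rz": 0,"gripper": 255}
    - {"x": -0.04,"y": 0,"z": 0.026,"rx": 0,"ry": 0,"rz": 0,"gripper": 255}
    - {"x": -0.039,"y": 0,"z": 0.028,"rx": 0,"ry": 0,"rz": 0,"gripper": 255}
    - {"x": -0.037,"y": 0,"z": 0.03,"rx": 0,"ry": 0,"rz": 0,"gripper": 255}
    - {"x": -0.036,"y": 0,"z": 0.032,"rx": 0,"ry": 0,"rz": 0,"gripper": 255}

```text
time_s: 23.05
position: [0.5868, -0.1397, 0.114]
ee_rot: [-0.0, 0.695, 0.719, -0.0]
wrist_force: [-0.1, -0.0, 0.7]
finger_gap: -0.0002
gripper_force: 0.5
```

Run:
```python
from h import *
c=camera("side"); im=c["pixels"]
for q in np.arange(0,.61,.1):
    th=np.radians(115.6)+q; u=np.cos(th)*YJ+np.sin(th)*ZJ
    o=[]
    for r in(.07,.09,.105,.118):
        x,y=proj(c,H+r*u).astype(int); o.append((int(x),int(y),int(im[y,x].max())))
    print(round(q,1),o)
print("tip",proj(c,arm.sense()["position"]-[0,0,.019]), arm.sense()["wrist_force"])
```

```text
0.0 [(303, 259, 168), (306, 254, 33), (308, 250, 30), (310, 247, 31)]
0.1 [(305, 262, 65), (308, 258, 31), (310, 255, 46), (312, 252, 65)]
0.2 [(306, 265, 91), (310, 262, 51), (312, 260, 72), (315, 258, 54)]
0.3 [(307, 269, 32), (311, 267, 43), (314, 265, 49), (317, 264, 176)]
0.4 [(309, 272, 28), (313, 271, 28), (316, 270, 25), (319, 270, 28)]
0.5 [(310, 275, 24), (314, 276, 79), (318, 276, 190), (321, 276, 215)]
0.6 [(310, 279, 99), (315, 280, 85), (319, 281, 54), (323, 282, 183)]
tip [310.70149391 263.39803574] [ 0.2184463  -0.66728211 -0.41072881]
```

The side view is uniformly dark along the predicted q=0.4 line, so the handle is following. Continuing.

arm_command:
  plan:
    - {"x": -0.034,"y": -0.01,"z": 0.033,"rx": 0,"ry": 0,"rz": 0,"gripper": 255}
    - {"x": -0.032,"y": 0,"z": 0.035,"rx": 0,"ry": 0,"rz": 0,"gripper": 255}
    - {"x": -0.031,"y": 0,"z": 0.037,"rx": 0,"ry": 0,"rz": 0,"gripper": 255}
    - {"x": -0.029,"y": 0,"z": 0.038,"rx": 0,"ry": 0,"rz": 0,"gripper": 255}
    - {"x": -0.027,"y": 0,"z": 0.04,"rx": 0,"ry": 0,"rz": 0,"gripper": 255}
    - {"x": -0.025,"y": 0,"z": 0.041,"rx": 0,"ry": 0,"rz": 0,"gripper": 255}
    - {"x": -0.023,"y": 0,"z": 0.042,"rx": 0,"ry": 0,"rz": 0,"gripper": 255}
    - {"x": -0.01,"y": 0,"z": 0.022,"rx": 0,"ry": 0,"rz": 0,"gripper": 255}
    - {"x": -0.01,"y": 0,"z": 0.022,"rx": 0,"ry": 0,"rz": 0,"gripper": 255}
    - {"x": 0,"y": 0,"z": 0,"rx": 0,"ry": 0,"rz": 0,"gripper": 255}

```text
time_s: 24.35
position: [0.5868, -0.1614, 0.0834]
ee_rot: [0.0, 0.695, 0.719, 0.0]
wrist_force: [-0.0, -0.9, 0.9]
finger_gap: -0.0002
gripper_force: 0.1
```

Run:
```python
from h import *
path([.8,.85,.9,.95,1.0,1.02])
```

```text
F [-0.  -0.9  0.9] p [ 0.5868 -0.1614  0.0834]
0.8 [ 0.5863 -0.1613  0.0818] [ 0.001 -0.004  0.016]
0.85 [ 0.5864 -0.1631  0.0774] [-0.018 -0.     0.044]
0.9 [ 0.5864 -0.1647  0.0729] [-0.016 -0.     0.045]
0.95 [ 0.5865 -0.1661  0.0683] [-0.014 -0.     0.046]
1.0 [ 0.5865 -0.1673  0.0637] [-0.012 -0.     0.046]
1.02 [ 0.5865 -0.1677  0.0618] [-0.004 -0.     0.019]
```

arm_command:
  plan:
    - {"x": -0.008,"y": 0,"z": 0.022,"rx": 0,"ry": 0,"rz": 0,"gripper": 255}
    - {"x": -0.008,"y": 0,"z": 0.022,"rx": 0,"ry": 0,"rz": 0,"gripper": 255}
    - {"x": -0.008,"y": 0,"z": 0.022,"rx": 0,"ry": 0,"rz": 0,"gripper": 255}
    - {"x": -0.008,"y": 0,"z": 0.022,"rx": 0,"ry": 0,"rz": 0,"gripper": 255}
    - {"x": -0.008,"y": 0,"z": 0.022,"rx": 0,"ry": 0,"rz": 0,"gripper": 255}
    - {"x": -0.006,"y": 0,"z": 0.02,"rx": 0,"ry": 0,"rz": 0,"gripper": 255}
    - {"x": -0.006,"y": 0,"z": 0.02,"rx": 0,"ry": 0,"rz": 0,"gripper": 255}
    - {"x": 0,"y": 0,"z": 0,"rx": 0,"ry": 0,"rz": 0,"gripper": 255}
    - {"x": 0,"y": 0,"z": 0,"rx": 0,"ry": 0,"rz": 0,"gripper": 255}
    - {"x": 0,"y": 0,"z": 0,"rx": 0,"ry": 0,"rz": 0,"gripper": 255}

```text
time_s: 25.6
position: [0.5871, -0.1666, 0.0693]
ee_rot: [0.0, 0.695, 0.719, 0.0]
wrist_force: [-3.4, 0.6, 7.9]
finger_gap: -0.0002
gripper_force: 4.2
```

arm_command:
  plan:
    - {"x": -0.001,"y": 0,"z": 0.006,"rx": 0,"ry": 0,"rz": 0,"gripper": 255}
    - {"x": -0.001,"y": 0,"z": 0.006,"rx": 0,"ry": 0,"rz": 0,"gripper": 255}
    - {"x": -0.001,"y": 0,"z": 0.006,"rx": 0,"ry": 0,"rz": 0,"gripper": 255}
    - {"x": -0.001,"y": 0,"z": 0.006,"rx": 0,"ry": 0,"rz": 0,"gripper": 255}
    - {"x": -0.001,"y": 0,"z": 0.006,"rx": 0,"ry": 0,"rz": 0,"gripper": 255}
    - {"x": -0.001,"y": 0,"z": 0.006,"rx": 0,"ry": 0,"rz": 0,"gripper": 255}
    - {"x": -0.001,"y": 0,"z": 0.004,"rx": 0,"ry": 0,"rz": 0,"gripper": 255}
    - {"x": 0,"y": 0,"z": 0,"rx": 0,"ry": 0,"rz": 0,"gripper": 255}
    - {"x": 0,"y": 0,"z": 0,"rx": 0,"ry": 0,"rz": 0,"gripper": 255}
    - {"x": 0,"y": 0,"z": 0,"rx": 0,"ry": 0,"rz": 0,"gripper": 255}

```text
time_s: 26.85
position: [0.5871, -0.1676, 0.0644]
ee_rot: [0.0, 0.695, 0.719, -0.0]
wrist_force: [-0.3, -1.9, 3.6]
finger_gap: 0.0
gripper_force: 1.6
```

The force has fallen from 7.9 to 3.6 N, so it is near or past dead centre. I'll take small steps to the stop.

arm_command:
  plan:
    - {"x": 0,"y": 0,"z": 0.003,"rx": 0,"ry": 0,"rz": 0,"gripper": 255}
    - {"x": 0,"y": 0,"z": 0.003,"rx": 0,"ry": 0,"rz": 0,"gripper": 255}
    - {"x": 0,"y": 0,"z": 0.003,"rx": 0,"ry": 0,"rz": 0,"gripper": 255}
    - {"x": 0,"y": 0,"z": 0.003,"rx": 0,"ry": 0,"rz": 0,"gripper": 255}
    - {"x": 0,"y": 0,"z": 0.003,"rx": 0,"ry": 0,"rz": 0,"gripper": 255}
    - {"x": 0,"y": 0,"z": 0,"rx": 0,"ry": 0,"rz": 0,"gripper": 255}
    - {"x": 0,"y": 0,"z": 0,"rx": 0,"ry": 0,"rz": 0,"gripper": 255}
    - {"x": 0,"y": 0,"z": 0,"rx": 0,"ry": 0,"rz": 0,"gripper": 255}
    - {"x": 0,"y": 0,"z": 0,"rx": 0,"ry": 0,"rz": 0,"gripper": 255}
    - {"x": 0,"y": 0,"z": 0,"rx": 0,"ry": 0,"rz": 0,"gripper": 255}

```text
time_s: 28.1
position: [0.5869, -0.1673, 0.0629]
ee_rot: [-0.0, 0.695, 0.719, 0.0]
wrist_force: [-0.5, 0.1, -0.8]
finger_gap: -0.0003
gripper_force: 0.0
```

Force is now zero, so the handle has dropped past centre. Following down to it.

arm_command:
  plan:
    - {"x": 0,"y": 0,"z": 0.003,"rx": 0,"ry": 0,"rz": 0,"gripper": 255}
    - {"x": 0,"y": 0,"z": 0.003,"rx": 0,"ry": 0,"rz": 0,"gripper": 255}
    - {"x": 0,"y": 0,"z": 0.003,"rx": 0,"ry": 0,"rz": 0,"gripper": 255}
    - {"x": 0,"y": 0,"z": 0.003,"rx": 0,"ry": 0,"rz": 0,"gripper": 255}
    - {"x": 0,"y": 0,"z": 0.003,"rx": 0,"ry": 0,"rz": 0,"gripper": 255}
    - {"x": 0,"y": 0,"z": 0,"rx": 0,"ry": 0,"rz": 0,"gripper": 255}
    - {"x": 0,"y": 0,"z": 0,"rx": 0,"ry": 0,"rz": 0,"gripper": 255}
    - {"x": 0,"y": 0,"z": 0,"rx": 0,"ry": 0,"rz": 0,"gripper": 255}
    - {"x": 0,"y": 0,"z": 0,"rx": 0,"ry": 0,"rz": 0,"gripper": 255}
    - {"x": 0,"y": 0,"z": 0,"rx": 0,"ry": 0,"rz": 0,"gripper": 255}

```text
time_s: 29.35
position: [0.5869, -0.1673, 0.0614]
ee_rot: [0.0, 0.695, 0.719, 0.0]
wrist_force: [-0.2, 0.1, 1.0]
finger_gap: -0.0003
gripper_force: 0.0
```

arm_command:
  plan:
    - {"x": 0,"y": 0,"z": 0.003,"rx": 0,"ry": 0,"rz": 0,"gripper": 255}
    - {"x": 0,"y": 0,"z": 0.002,"rx": 0,"ry": 0,"rz": 0,"gripper": 255}
    - {"x": 0,"y": 0,"z": 0.002,"rx": 0,"ry": 0,"rz": 0,"gripper": 255}
    - {"x": 0,"y": 0,"z": 0.002,"rx": 0,"ry": 0,"rz": 0,"gripper": 255}
    - {"x": 0,"y": 0,"z": 0.001,"rx": 0,"ry": 0,"rz": 0,"gripper": 255}
    - {"x": 0,"y": 0,"z": 0,"rx": 0,"ry": 0,"rz": 0,"gripper": 255}
    - {"x": 0,"y": 0,"z": 0,"rx": 0,"ry": 0,"rz": 0,"gripper": 255}
    - {"x": 0,"y": 0,"z": 0,"rx": 0,"ry": 0,"rz": 0,"gripper": 255}
    - {"x": 0,"y": 0,"z": 0,"rx": 0,"ry": 0,"rz": 0,"gripper": 255}
    - {"x": 0,"y": 0,"z": 0,"rx": 0,"ry": 0,"rz": 0,"gripper": 255}

```text
time_s: 30.6
position: [0.587, -0.1673, 0.0605]
ee_rot: [0.0, 0.695, 0.719, 0.0]
wrist_force: [-0.9, 0.2, 5.5]
finger_gap: 0.0003
gripper_force: 2.5
```

arm_command:
  plan:
    - {"x": 0,"y": 0,"z": 0.002,"rx": 0,"ry": 0,"rz": 0,"gripper": 255}
    - {"x": 0,"y": 0,"z": 0.002,"rx": 0,"ry": 0,"rz": 0,"gripper": 255}
    - {"x": 0,"y": 0,"z": 0.001,"rx": 0,"ry": 0,"rz": 0,"gripper": 255}
    - {"x": 0,"y": 0,"z": 0,"rx": 0,"ry": 0,"rz": 0,"gripper": 255}
    - {"x": 0,"y": 0,"z": 0,"rx": 0,"ry": 0,"rz": 0,"gripper": 255}
    - {"x": 0,"y": 0,"z": 0,"rx": 0,"ry": 0,"rz": 0,"gripper": 255}
    - {"x": 0,"y": 0,"z": 0,"rx": 0,"ry": 0,"rz": 0,"gripper": 255}
    - {"x": 0,"y": 0,"z": 0,"rx": 0,"ry": 0,"rz": 0,"gripper": 255}
    - {"x": 0,"y": 0,"z": 0,"rx": 0,"ry": 0,"rz": 0,"gripper": 255}
    - {"x": 0,"y": 0,"z": 0,"rx": 0,"ry": 0,"rz": 0,"gripper": 255}

```text
time_s: 31.85
position: [0.5871, -0.1674, 0.0604]
ee_rot: [0.0, 0.695, 0.719, 0.0]
wrist_force: [-1.8, 0.0, 7.9]
finger_gap: 0.0
gripper_force: 4.0
```

arm_command:
  plan:
    - {"x": 0,"y": 0,"z": 0.003,"rx": 0,"ry": 0,"rz": 0,"gripper": 255}
    - {"x": 0,"y": 0,"z": 0.003,"rx": 0,"ry": 0,"rz": 0,"gripper": 255}
    - {"x": 0,"y": 0,"z": 0.003,"rx": 0,"ry": 0,"rz": 0,"gripper": 255}
    - {"x": 0,"y": 0,"z": 0.003,"rx": 0,"ry": 0,"rz": 0,"gripper": 255}
    - {"x": 0,"y": 0,"z": 0,"rx": 0,"ry": 0,"rz": 0,"gripper": 255}
    - {"x": 0,"y": 0,"z": 0,"rx": 0,"ry": 0,"rz": 0,"gripper": 255}
    - {"x": 0,"y": 0,"z": 0,"rx": 0,"ry": 0,"rz": 0,"gripper": 255}
    - {"x": 0,"y": 0,"z": 0,"rx": 0,"ry": 0,"rz": 0,"gripper": 255}
    - {"x": 0,"y": 0,"z": 0,"rx": 0,"ry": 0,"rz": 0,"gripper": 255}
    - {"x": 0,"y": 0,"z": 0,"rx": 0,"ry": 0,"rz": 0,"gripper": 255}

```text
time_s: 33.1
position: [0.5871, -0.1674, 0.0602]
ee_rot: [0.0, 0.695, 0.719, 0.0]
wrist_force: [-4.0, 1.6, 14.6]
finger_gap: -0.0003
gripper_force: 7.6
```

14.6 N on the stop and the position is solid. Letting go: rising and moving clear.

arm_command:
  plan:
    - {"x": 0,"y": 0,"z": -0.02,"rx": 0,"ry": 0,"rz": 0,"gripper": 255}
    - {"x": 0,"y": 0,"z": -0.1,"rx": 0,"ry": 0,"rz": 0,"gripper": 255}
    - {"x": 0,"y": 0,"z": -0.4,"rx": 0,"ry": 0,"rz": 0,"gripper": 255}
    - {"x": 0,"y": 0,"z": -0.5,"rx": 0,"ry": 0,"rz": 0,"gripper": 255}
    - {"x": 0,"y": 0,"z": -0.5,"rx": 0,"ry": 0,"rz": 0,"gripper": 255}
    - {"x": -0.5,"y": 0,"z": 0,"rx": 0,"ry": 0,"rz": 0,"gripper": 255}
    - {"x": -0.5,"y": 0,"z": 0,"rx": 0,"ry": 0,"rz": 0,"gripper": 255}
    - {"x": -0.5,"y": 0,"z": 0,"rx": 0,"ry": 0,"rz": 0,"gripper": 255}
    - {"x": 0,"y": 0,"z": 0,"rx": 0,"ry": 0,"rz": 0,"gripper": 255}
    - {"x": 0,"y": 0,"z": 0,"rx": 0,"ry": 0,"rz": 0,"gripper": 255}

```text
time_s: 34.35
position: [0.592, -0.3165, 0.2103]
ee_rot: [-0.001, 0.695, 0.719, 0.0]
wrist_force: [0.1, 1.2, 0.4]
finger_gap: -0.0002
gripper_force: 0.0
```

Run:
```python
from h import *
print(arm.sense()["wrist_force"].round(1))
c=camera("top"); im=c["pixels"]; hsv=cv2.cvtColor(im,cv2.COLOR_RGB2HSV)
m=(hsv[...,1]<40)&(hsv[...,2]>90); b=np.zeros_like(m); b[190:240,235:290]=m[190:240,235:290]
print("block+stops",rect_on(c,b,.037)[0])
for n in("side","top"):
    c=camera(n); im=c["pixels"]
    for q in (.4,.7,.9,1.02,1.1):
        th=np.radians(115.6)+q; u=np.cos(th)*YJ+np.sin(th)*ZJ
        o=[]
        for r in(.07,.09,.105,.118):
            x,y=proj(c,H+r*u).astype(int); o.append((int(x),int(y),int(im[y,x].max())))
        print(n,q,o)
```

```text
[0.1 1.2 0.4]
block+stops ((584.6314086914062, 18.601028442382812), (52.87544250488281, 117.26226043701172), 2.0646915435791016)
side 0.4 [(309, 272, 89), (313, 271, 197), (316, 270, 220), (319, 270, 222)]
side 0.7 [(311, 282, 118), (316, 284, 44), (320, 286, 83), (324, 288, 36)]
side 0.9 [(312, 288, 43), (317, 293, 40), (322, 296, 139), (325, 299, 137)]
side 1.02 [(312, 292, 41), (318, 297, 40), (322, 302, 35), (326, 305, 36)]
side 1.1 [(312, 294, 35), (318, 300, 34), (322, 305, 32), (325, 309, 18)]
top 0.4 [(327, 209, 16), (333, 208, 26), (338, 208, 22), (342, 207, 45)]
top 0.7 [(330, 209, 20), (338, 209, 19), (343, 208, 21), (348, 208, 26)]
top 0.9 [(331, 210, 31), (339, 209, 32), (345, 209, 35), (350, 209, 27)]
top 1.02 [(332, 210, 33), (339, 210, 28), (345, 209, 35), (350, 209, 27)]
top 1.1 [(331, 210, 31), (339, 210, 28), (344, 210, 31), (349, 209, 27)]
```

The handle stays down at q≈1.02, and the block-and-stops outline is unchanged. Handing in.

```bash
python3 -c "
from plant import sign_off; print(sign_off())"
```

```text
the job is handed in; nothing more can be done
None
```

I set the doming block in the corner of the stops and locked the clamp over-centre on its stop (last push 14.6 N), then let go and handed in at 34 s; `sign_off()` returned no verdict, and I had no direct reading of the cap's force on the block.

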